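# Nip the whetstone in its screw holder, slack taken out

## Task

Mount the two-coloured sharpening stone in the green screw holder: wind the crank anticlockwise until the jaws stand at least 10 mm wider than the stone is long, set the stone down flat between them, its length along the screw, without dropping it, and let go. The screw has a lot of slack, so then wind the red jaw back in from that open side, through the slack, until it nips the stone snugly with about 30 N (at least 15, and never more than 50, or the stone may crack). Leave the crank there, let go, and leave the rest of the counter's things where they are.

Things in the scene. Friction and masses are not known exactly. Their poses are not given: they have to be found in the camera images.
- holder: Green stone holder fixed to the counter, base 235 x 100 mm, 86 mm high. Origin: on the counter under its middle; x along the screw from the crank end (-x) to the end jaw (+x), z up. Leadscrew 66 mm up; beside it two 12 mm rods, 34 mm apart, tops 74 mm up: the bed, open at the sides. Crank bearing plate at x = -105 to -117 mm, 70 mm wide.
- jaw_slide (a joint): Opening of the red sliding jaw in m, 0 to 0.034; gap between the jaws = 136 mm + value, +-4 mm for the end jaw. Driven by the screw: 30 mm per turn, with 0.8 rad of crank slack at each reversal. Anticlockwise, looking along the holder's +x from the crank end (a negative turn about the holder's x), opens it; clockwise closes it. The screw stays where it is let go.
- red_jaw: The red sliding jaw, 14 mm thick, 64 mm wide, top 92 mm above the counter. Origin: at counter level under the middle of its thickness; its clamping face is 7 mm from there towards the holder's +x. Axes as the holder's. When it nips the stone, the sprung black pad of the end jaw yields 1 mm per 30 N. Merely pushing the stone along the bed takes under 6 N.
- crank_grip (a point): Middle of the crank's black round grip, a sleeve 16 mm thick, 46 mm long, spinning freely on a pin parallel to the holder's x, sticking out away from the holder; it circles the screw axis at 35 mm radius. Start angle varies; its own rotation means nothing. Resistance at the grip while turning: about 1 N in the slack, 6 to 7.5 N while the jaw travels free, plus about 1.4 N per 10 N of nip.
- screw_axis (a point): Point on the screw's axis in the plane in which crank_grip goes round (161 mm from the holder's origin towards -x, 66 mm above the counter). Axes as the holder's.
- bed (a point): Where the middle of the stone's underside belongs: on the bed, 10 mm from the holder's origin towards +x, 74 mm above the counter; axes as the holder's. The green end jaw with its sprung black pad has its face 75 mm from here towards +x, but it was set by hand and stands up to 4 mm either way, differently each time (fixed during the job); 64 mm wide, top 92 mm above the counter.
- stone_mid (a point): Centre of the sharpening stone, a rigid block 150 x 50 x 25 mm, beige above and grey below, about 0.25 to 0.45 kg, lying flat on the counter at the start. x along its length, y across, z up. Either end may face the end jaw.
- stone: The same sharpening stone; origin at the centre of its underside.
- pot: Empty steel cooker pot, 216 mm wide, 125 mm high, with two black side handles; origin at the centre of its underside. Leave alone.
- ladle: Steel ladle, 325 mm long, lying on the counter. Leave alone.
- spoon: Wooden spoon, 280 mm long, lying on the counter. Leave alone.
- mug: Blue mug, 80 mm wide, 90 mm high. Leave alone.
- soap: Yellow bottle, 60 mm wide, 190 mm high. Leave alone.
Not all that is in view belongs to the job. What is shaped like the stone but pink or purple is not meant.

How it is judged:
On the way, in this order (a step that is already met when the one before it is completed fails the run):
1. the jaw is wound open past the stone's length (opening value over 18 mm) (value of joint jaw_slide above 0.018 m), for 0.2 s.
2. the stone lies flat on the bed between the jaws and has been let go (z of stone_mid in the frame of bed between 0.0095 and 0.0155 m and y of stone_mid in the frame of bed between -0.012 and 0.012 m and angle between the x axis of stone and the x axis of holder, either way round below 0.12 rad and contact force between the fingers and stone below 0.1 N and contact force between red_jaw and stone below 10 N), for 0.2 s.
At the end, for the whole second after the job is handed in: The stone lies flat on the bed (within 3 mm of its proper height, 12 mm sideways, 8 mm lengthwise, 0.06 rad), at rest, with the red jaw pressing on it with more than 15 N (contact force between red_jaw and stone above 15 N and z of stone_mid in the frame of bed between 0.0095 and 0.0155 m and x of stone_mid in the frame of bed between -0.008 and 0.008 m and y of stone_mid in the frame of bed between -0.012 and 0.012 m and angle between the x axis of stone and the x axis of holder, either way round below 0.06 rad and linear speed of stone below 0.01 m/s); the robot touches nothing.
It fails at once if the jaw presses on the stone with more than 50 N (contact force between red_jaw and stone above 50 N).
It fails at once if the stone is dropped or rammed on to the holder or its jaw (over 80 N) (contact force between stone and holder above 80 N).
It fails at once if the pot, ladle, spoon, mug or bottle is moved by more than 30 mm (distance of any of pot, ladle, spoon, mug, soap from where it was at the start of the episode above 0.03 m).
It also fails if it takes over 72 s, if anything falls off the work surface, if the arm or the gripper's body presses on something with over 40 N, if the wrist force passes 120 N, or if a joint passes its speed limit or range.

## Robot

A 6-joint arm with a two-finger parallel gripper is mounted at the origin on the work surface. World frame = base frame: x ahead of the robot, y to its left, z up, the work surface at z = 0. Lengths are in m, angles in rad, forces in N, time in s.
With the tool pointing down it reaches from about 0.25 to 0.725 m from the base axis. Payload 4 kg.
Tool frame: the origin (TCP) lies on the centre line of the jaws, within the pads' length; the fingertips stand tip_reach ahead of it and the grasp point (between the pads) lies 5 mm behind it (tip_reach is the distance from the TCP to the fingertips, in m); z points along the fingers, y is the direction in which the jaws open and shut (so a half turn about z gives the same grasp; the last joint's range is limited). The gripper opens to 85 mm and grips with 20 to 120 N. Pads are 22 mm wide; open, the fingers measure 114 mm over their backs; the gripper's body (76 mm by 85 mm) begins 54 mm behind the grasp point. The pads swing forward as they close: fully open they stand 13 mm farther back than shut.
Start: joints at [1.244, 0.241, 0.005, 1.335, 0, 1.571], TCP at [0.161, 0.474, 0.245] pointing down, gripper open.
Joint ranges: [-2.72, 2.72], [-1.05, 1.87], [-1.09, 1.28], [-1.99, 2.15], [-1.42, 1.44], [-3.14, 3.14]. Speed limits (rad/s): [2.79, 2.79, 3.14, 3.14, 3.14, 3.14].

## Interface

Orientations are given as a unit quaternion [x, y, z, w].
In Python, from workcell import * gives the robot as it stands.
- The arm moves only by the tool arm_command, never from a script. Its arguments are lists of equal length, an entry for each row: "translation": the shift along the tool's x, y, z in cm, a list of three; "turn": the turn about the tool's z in rad; "hand": the closure, from 0 (fully open) to 1 (shut). In form: {"translation": [[x, y, z], ...], "turn": [turn, ...], "hand": [hand, ...]}. A call has 1 to 5 rows; each row is the pose to reach, as a shift and turn from the pose commanded when the call began, along the tool's axes at that moment; what a row does not reach only later rows make up. A row lasts 1/12 s, in which the tool goes at most 41.7 mm and 7.16 degrees, less where a joint would pass 70% of its speed; a pose out of reach is approached as far as the arm can. A call with a gripper value outside its range is refused whole. The fingers move at their own pace and stop on an object; the grip force is fixed at half the most. Time passes only in rows, so rows that repeat a pose let the fingers close. It gives the time, the measured TCP pose, the force and the opening at its end, in the units of the state.
- get_obs(): the state, without advancing time (a new reading comes with each control period).
- camera(name): name is "scene" or "top" or "wrist"; returns (picture, depth): 384x512x3 uint8, red, green, blue; 384x512 float32, m along the optical axis (not along the pixel's ray), 0 where there is no reading.
- camera_info(name): a dict with "mtx" (3x3 intrinsics, pixels), "world_to_cam" (4x4, takes a point from world to camera coordinates). Camera axes: x right, y down, z forward; pixel columns grow to the right and rows downward; lengths in m; the calibration is good to about 2 mm. The wrist camera is an equidistant fisheye: a pixel r from the principal point sees the ray r / f radians off the axis. A picture is of the moment at which its call begins: read the wrist's pose just before it. camera_info takes no time and is no camera call; for the wrist camera it gives the pose at the moment of the call.
- job_done(): hands the job in, once; it reports no verdict.
Trained networks look in the newest picture that a camera, given by its name, has taken for a name from the list of things; names that differ only in an ending like _2 or _b are one class to them, and where a whole thing is asked for, a point or a joint stands for the part that bears it (a point fixed in the world has none). Each returns a list of dicts, best first, with "conf" (0 to 1); they miss things now and then, are a little off and sometimes report something else, mostly with a low value. They report only what shows in the picture. A call takes as long as a camera call. They do not tell look-alikes from the thing itself.
- search_frame(camera, name): "location" ([row, column] in pixels, amid what is visible of it).
- spot_point(camera, name): "location" ([row, column] in pixels: a listed point, or the origin of a listed thing).
The state is a dict: "clock": time; "joint_pos": joint angles; "joint_vel": joint speeds; "tau": joint torques, N m; "eef_pos": TCP position; "tool_rot": TCP orientation; "ft_force": force on the tool from outside, world axes, zero at the start; "ft_torque": the same for the moment, N m; "grip_width": finger opening in m.
Only numpy, scipy, OpenCV 4.12 (cv2) and the standard library are available. Lean on these libraries where they do the work, as an engineer would, in place of code of your own. Each camera call takes 0.05 s, during which the arm holds its last target. There are 200 camera calls.

## Working session

There is one attempt and no reset: what is moved stays moved. The work goes in short steps, Python scripts to look and compute and a tool call to move; the robot and the scene stay as the last step left them, time stands still between calls to the robot, and variables do not carry over. Pictures are saved under pics/ and viewed, about 8 in all and at most 12, crops included, and the job is handed in when it is done.

Besides the shell and the picture viewer there is one more tool, called after "Call:" as a command line: name --pt "numbers of a row" for each row, then --argument value for the rest. arm_command: Moves the arm, as the interface text tells. Its arguments: {"type":"object","properties":{"translation":{"type":"array","items":{"type":"array","items":{"type":"number"}}},"turn":{"type":"array","items":{"type":"number"}},"hand":{"type":"array","items":{"type":"number"}}},"required":["translation","turn","hand"]}

```bash
ls; mkdir -p pics
cat > h.py <<'E'
from workcell import *
import numpy as np, cv2
from scipy.spatial.transform import Rotation as R
def ray(cam,rc,info=None):
    i=info or camera_info(cam);K=np.array(i["mtx"]);T=np.array(i["world_to_cam"])
    r,c=rc;x=(c-K[0,2])/K[0,0];y=(r-K[1,2])/K[1,1]
    if cam=="wrist":
        a=np.hypot(x,y);s=np.sin(a)/a if a>1e-9 else 1;d=np.array([x*s,y*s,np.cos(a)])
    else: d=np.array([x,y,1.])
    return -T[:3,:3].T@T[:3,3], T[:3,:3].T@d
def at_z(cam,rc,z,info=None):
    o,d=ray(cam,rc,info);return o+d*(z-o[2])/d[2]
def at_d(cam,rc,dep):
    o,d=ray(cam,rc)
    return o+d*dep
E
python3 - <<'E'
from h import *
print(get_obs())
for cam in("top","scene"):
    p,d=camera(cam);cv2.imwrite(f"pics/{cam}0.png",cv2.resize(p[:,:,::-1],(768,576)));np.save(f"pics/{cam}d.npy",d)
    for n in("crank_grip","screw_axis","bed","stone_mid","red_jaw","holder"):
        print(cam,n,[(np.round(x["location"],1).tolist(),round(x["conf"],2)) for x in spot_point(cam,n)[:3]])
    i=camera_info(cam);print(np.round(i["mtx"],1).tolist(),np.round(i["world_to_cam"],3).tolist())
E
```

```text
pics
{'clock': 0.0, 'joint_pos': array([1.24401274e+00, 2.41405834e-01, 3.64191890e-03, 1.33517431e+00,
       3.01713922e-06, 1.57078602e+00]), 'joint_vel': array([-0.00026293,  0.00222483,  0.00255355,  0.00158289, -0.00015375,
        0.00092631]), 'tau': array([-3.55366801e-04, -3.72315431e+01,  2.52411050e+01,  1.70104927e-02,
        2.04752332e-06, -3.32028122e-06]), 'eef_pos': array([0.16029547, 0.47294133, 0.24438508]), 'tool_rot': array([ 1.62660579e-01,  9.86681503e-01, -1.05644106e-03, -1.75700997e-04]), 'ft_force': array([ 0.21119598, -0.69057705, -0.19122402]), 'ft_torque': array([0.00213694, 0.01582044, 0.03748525]), 'grip_width': 0.08580100184251861}
top crank_grip [([157.0, 279.1], 0.72), ([165.5, 279.0], 0.45)]
top screw_axis [([156.3, 280.0], 0.59)]
top bed [([166.4, 227.4], 0.96)]
top stone_mid [([222.1, 259.3], 0.98), ([273.2, 136.0], 0.86), ([255.9, 206.6], 0.65)]
top red_jaw [([167.0, 251.9], 0.39)]
top holder [([173.9, 232.2], 0.69), ([165.1, 280.0], 0.63), ([136.0, 181.5], 0.57)]
[[460.6, 0.0, 257.3], [0.0, 460.6, 191.6], [0.0, 0.0, 1.0]] [[-0.028, -0.999, -0.023, -0.029], [-0.993, 0.03, -0.113, 0.549], [0.114, 0.02, -0.993, 1.495], [0.0, 0.0, 0.0, 1.0]]
scene crank_grip [([186.4, 224.0], 0.59), ([142.3, 169.9], 0.33)]
scene screw_axis [([194.6, 216.7], 0.76)]
scene bed [([220.0, 255.3], 0.93)]
scene stone_mid [([197.6, 336.6], 0.96), ([235.0, 389.1], 0.8), ([161.5, 227.7], 0.75)]
scene red_jaw [([194.4, 216.5], 0.62), ([217.4, 253.2], 0.5), ([219.6, 238.5], 0.43)]
scene holder []
[[430.2, 0.0, 253.8], [0.0, 430.2, 183.8], [0.0, 0.0, 1.0]] [[-0.767, 0.642, -0.0, 0.452], [0.496, 0.593, -0.635, -0.182], [-0.407, -0.487, -0.772, 1.743], [0.0, 0.0, 0.0, 1.0]]
```

View pics/top0.png

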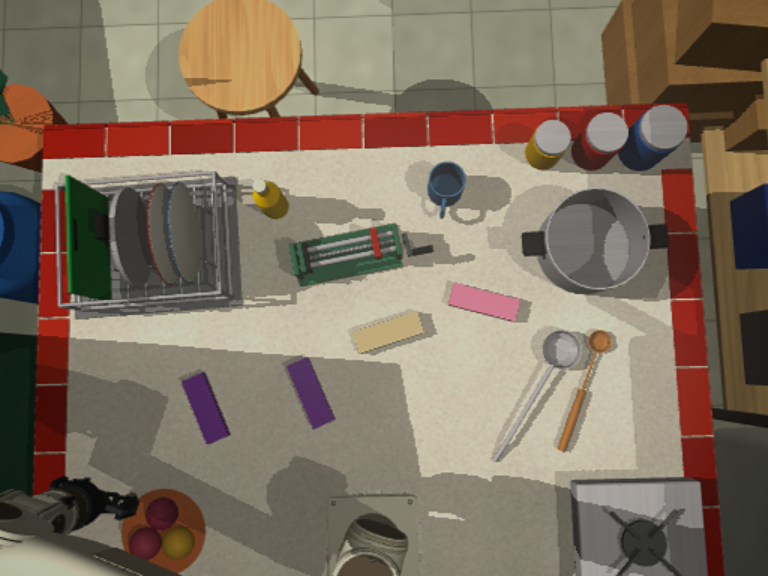

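View pics/scene0.png

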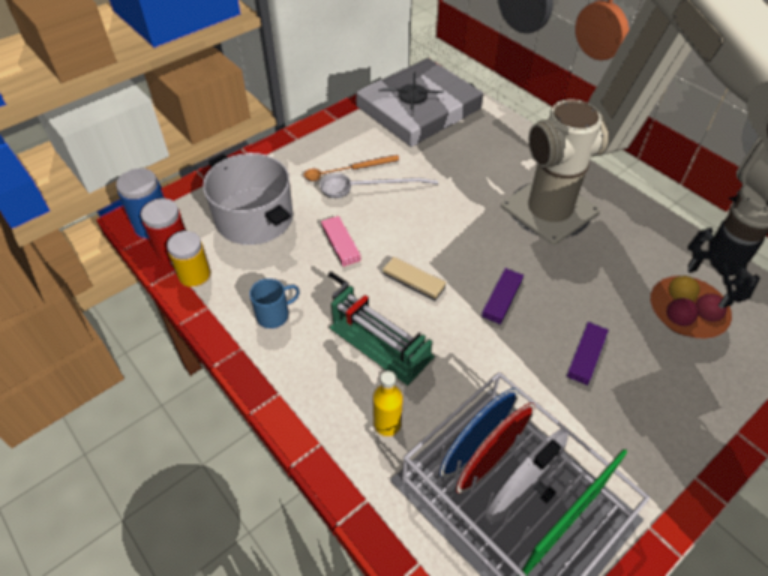

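The beige stone is at about (388,332) in the enlarged top view, which agrees with the best network hit. The holder is at (350,252), with its crank on the right at (420,250), so the holder's +x points roughly along world +y. The pink and purple blocks are decoys.

Run:
```python
from h import *
bt=at_z("top",(166.4,227.4),.074);bs=at_z("scene",(220,255.3),.074)
st=at_z("top",(156.3,280),.066);ss=at_z("scene",(194.6,216.7),.066)
print("bed",bt,bs,"axis",st,ss)
for a in((bt,st),(bs,ss)): v=a[0]-a[1];print(np.arctan2(v[1],v[0]),np.linalg.norm(v[:2]))
print("stone",at_z("top",(222.1,259.3),.0125),at_z("scene",(197.6,336.6),.0125)*0)
for s in((197.6,336.6),(235,389.1),(161.5,227.7)): print(at_z("scene",s,.0125))
# grip triangulate
o1,d1=ray("top",(157,279.1));o2,d2=ray("scene",(186.4,224))
t=np.linalg.lstsq(np.c_[d1,-d2],o2-o1,rcond=None)[0];print("grip",o1+t[0]*d1,o2+t[1]*d2)
# stone outline & holder outline from top colors via min area rect
p,_=camera("top");hsv=cv2.cvtColor(p,cv2.COLOR_RGB2HSV)
m=cv2.inRange(hsv,(35,80,20),(90,255,255));m[:,:185]=0;m[:140]=0;m[200:]=0
r=cv2.minAreaRect(np.argwhere(m>0).astype(np.float32));print("green",r)
m=np.zeros(p.shape[:2],np.uint8);m[200:240,228:290]=cv2.inRange(hsv,(12,70,120),(30,255,255))[200:240,228:290]
r=cv2.minAreaRect(np.argwhere(m>0).astype(np.float32));print("stone",r,m.sum()//255,[at_z("top",q,.025)[:2].round(4).tolist() for q in cv2.boxPoints(r)])
m=cv2.inRange(hsv,(0,150,90),(8,255,255));m[:140]=0;m[185:]=0;m[:,:185]=0;m[:,300:]=0
r=cv2.minAreaRect(np.argwhere(m>0).astype(np.float32));print("red",r,at_z("top",r[0],.09))
print(R.from_quat(get_obs()["tool_rot"]).as_matrix().round(3))
```

```text
bed [0.62850809 0.04945877 0.074     ] [0.63059548 0.05755597 0.074     ] axis [ 0.65781924 -0.12230903  0.066     ] [ 0.66076524 -0.11257949  0.066     ]
1.73981238245157 0.17425074090578477
1.7462998027394099 0.1727897231540968
stone [ 0.44802488 -0.04785201  0.0125    ] [0. 0. 0.]
[0.31809837 0.13728819 0.0125    ]
[0.29946203 0.3582467  0.0125    ]
[ 0.50974433 -0.25033502  0.0125    ]
grip [ 0.64890512 -0.11824786  0.10132902] [ 0.63399684 -0.10353286  0.09806622]
green ((169.5961456298828, 230.51925659179688), (28.43683624267578, 72.5629653930664), 11.309932708740234)
stone ((221.1000213623047, 258.20001220703125), (14.862703323364258, 44.588111877441406), 18.43494987487793) 672 [[0.4957, -0.1081], [0.4531, 0.0331], [0.4062, 0.0187], [0.4486, -0.122]]
red ((161.0961456298828, 250.01922607421875), (18.631032943725586, 3.9223227500915527), 11.309932708740234) [ 0.64069921 -0.02493695  0.09      ]
[[-0.947  0.321  0.   ]
 [ 0.321  0.947  0.   ]
 [-0.     0.    -1.   ]]
```

Call:
arm_command --pt "-3.4 -2.2 0" --pt "-6.8 -4.5 0" --pt "-10.3 -6.7 0" --pt "-13.7 -9 0" --pt "-17.1 -11.2 0" --turn '[0.12, 0.24, 0.36, 0.48, 0.6]' --hand '[0, 0, 0, 0, 0]'

```text
clock: 1.17
eef_pos: [0.2871, 0.311, 0.2454]
tool_rot: [0.449, 0.893, 0.0, 0.0]
ft_force: [0.8, 0.3, 0.4]
grip_width: 0.0851
```

```bash
cat >> h.py <<'E'
def delta(xyz,yx=None):
    "cm in tool axes to target TCP; turn to put tool y along +-azimuth yx"
    s=get_obs();M=R.from_quat(s["tool_rot"]).as_matrix();d=M.T@(np.array(xyz)-s["eef_pos"])*100
    t=None
    if yx is not None:
        a=np.arctan2(M[1,1],M[0,1]);t=-(((yx-a)+np.pi/2)%np.pi-np.pi/2)
    print("clock %.2f"%s["clock"],"tcp",s["eef_pos"].round(4),"F",s["ft_force"].round(2),"w %.4f"%s["grip_width"],"j",s["joint_pos"].round(2),"delta",d.round(2),"turn",t)
E
python3 -c "
from h import *
delta((.60,-.115,.25),.171)"
```

```text
clock 1.17 tcp [0.2871 0.311  0.2454] F [0.8  0.31 0.38] w 0.0851 j [ 0.83  0.09 -0.18  1.3  -0.    1.76] delta [-52.86  -0.29  -0.45] turn 0.46805861789188663
```

Call:
arm_command --pt "-4.1 0 0" --pt "-8.2 0 0" --pt "-12.3 0 0" --pt "-16.4 0 0" --pt "-20.5 0 0" --turn '[0.1, 0.2, 0.3, 0.4, 0.468]' --hand '[0, 0, 0, 0, 0]'

```text
clock: 1.58
eef_pos: [0.4105, 0.1468, 0.2457]
tool_rot: [0.644, 0.765, 0.0, 0.0]
ft_force: [0.5, 0.7, -0.4]
grip_width: 0.0852
```

```bash
python3 -c "
from h import *
delta((.60,-.115,.25),.171)"
```

```text
clock 1.58 tcp [0.4105 0.1468 0.2457] F [ 0.51  0.67 -0.41] w 0.0852 j [ 0.34  0.11 -0.15  1.31  0.    1.74] delta [-29.03  14.21  -0.43] turn 0.0005432193109693451
```

Call:
arm_command --pt "-3.6 1.8 0" --pt "-7.2 3.5 0" --pt "-10.8 5.3 0" --pt "-14.5 7.1 0" --pt "-18.2 8.9 0" --turn '[0, 0, 0, 0, 0]' --hand '[0, 0, 0, 0, 0]'

```text
clock: 2.0
eef_pos: [0.53, -0.0169, 0.2455]
tool_rot: [0.642, 0.766, 0.0, 0.0]
ft_force: [1.5, 1.1, -0.2]
grip_width: 0.0855
```

Call:
arm_command --pt "-3.6 1.8 0" --pt "-7.2 3.5 0" --pt "-10.8 5.3 0" --pt "-10.8 5.3 0" --pt "-10.8 5.3 0" --turn '[0, 0, 0, 0, 0]' --hand '[0, 0, 0, 0, 0]'

```text
clock: 2.42
eef_pos: [0.6007, -0.1141, 0.2436]
tool_rot: [0.644, 0.765, -0.0, -0.001]
ft_force: [-0.1, 0.9, 0.2]
grip_width: 0.0853
```

Run:
```python
from h import *
delta((.60,-.115,.25),.171)
i=camera_info("wrist");p,d=camera("wrist")
cv2.imwrite("pics/w1.png",cv2.resize(p[:,:,::-1],(768,576)));np.savez("pics/w1.npz",p=p,d=d,T=i["world_to_cam"])
print(np.round(i["mtx"],1).tolist(),np.round(i["world_to_cam"],3).tolist())
for n,z in(("crank_grip",.1),("screw_axis",.066),("bed",.074),("stone_mid",.0125),("red_jaw",0)):
    for x in spot_point("wrist",n)[:2]:
        l=x["location"];r,c=map(int,l);print(n,np.round(l,1),round(x["conf"],2),at_z("wrist",l,z,i).round(4),"dep",d[r-1:r+2,c-1:c+2].round(3).tolist() if n=="crank_grip" else d[r,c])
```

```text
clock 2.42 tcp [ 0.6007 -0.1141  0.2436] F [-0.14  0.94  0.18] w 0.0853 j [-0.19  0.47  0.33  1.43  0.    1.21] delta [-0.08 -0.08 -0.64] turn 0.0015175800236670867
[[297.3, 0.0, 249.7], [0.0, 297.3, 186.4], [0.0, 0.0, 1.0]] [[0.985, 0.172, -0.002, -0.571], [0.164, -0.938, 0.304, -0.244], [0.05, -0.3, -0.953, 0.313], [0.0, 0.0, 0.0, 1.0]]
crank_grip [181.2 270.4] 0.56 [ 0.6198 -0.1143  0.1   ] dep [[0.3050000071525574, 0.30399999022483826, 0.3050000071525574], [0.30399999022483826, 0.30399999022483826, 0.3050000071525574], [0.30399999022483826, 0.30399999022483826, 0.3059999942779541]]
bed [ 20.5 301.1] 0.81 [0.6231 0.0474 0.074 ] dep 0.26302534
stone_mid [ 89.8 142. ] 0.79 [ 0.4528 -0.0496  0.0125] dep 0.32848907
stone_mid [250.7 168. ] 0.59 [ 0.5077 -0.2652  0.0125] dep 0.39415792
red_jaw [ 93.5 293.1] 0.57 [ 0.6387 -0.0262  0.    ] dep 0.26616797
```

View pics/w1.png

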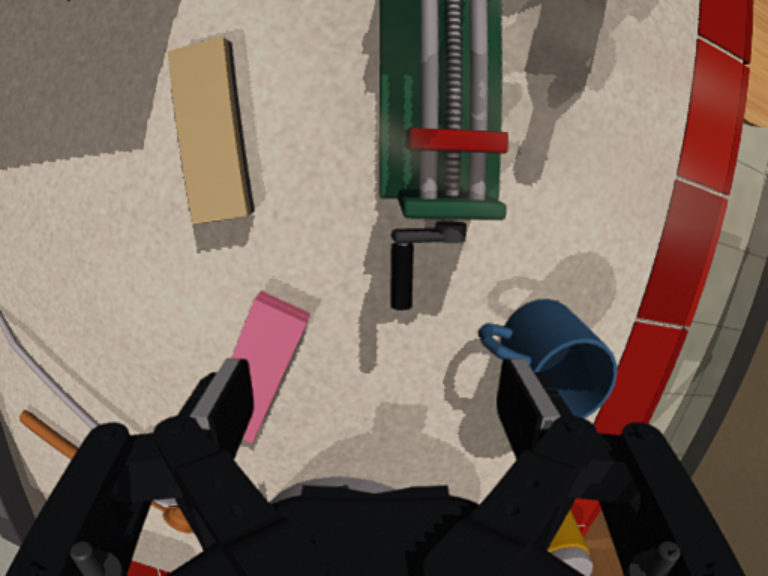

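Run:
```python
from h import *
z=np.load("pics/w1.npz");p,d,T=z["p"],z["d"],z["T"]
i=camera_info("wrist");i["world_to_cam"]=T
K=i["mtx"]
rr,cc=np.mgrid[0:384,0:512];x=(cc-K[0][2])/K[0][0];y=(rr-K[1][2])/K[1][1];a=np.hypot(x,y)
s=np.tan(np.clip(a,0,1.4))/np.maximum(a,1e-9);P=np.stack([x*s*d,y*s*d,d],-1)
P=(P-T[:3,3])@T[:3,:3]
np.save("pics/P1.npy",P)
# black grip
def st(n,m):
    q=P[m];print(n,len(q),"med",np.median(q,0).round(4),"lo",np.percentile(q,3,0).round(4),"hi",np.percentile(q,97,0).round(4))
    return q
hsv=cv2.cvtColor(p,cv2.COLOR_RGB2HSV)
box=lambda r0,r1,c0,c1:(rr>=r0)&(rr<r1)&(cc>=c0)&(cc<c1)
ok=d>0
q=st("grip",box(164,205,262,274)&(hsv[...,2]<60)&ok&(P[...,2]>.03))
c,u=q.mean(0),np.linalg.svd(q-q.mean(0),full_matrices=False)[2][0];print("dir",u,np.arctan2(u[1],u[0]))
e=(q-c)@u;print("ends",c+u*e.min(),c+u*e.max())
red=(hsv[...,1]>150)&((hsv[...,0]<8)|(hsv[...,0]>172))&box(80,105,265,345)&ok&(P[...,2]>.085)
q=st("red top",red);c=q.mean(0);u=np.linalg.svd(q[:,:2]-c[:2],full_matrices=False)[2][0];print("red az",np.arctan2(u[1],u[0]))
g=box(130,146,262,340)&ok&(P[...,2]>.078);q=st("plate",g);c=q.mean(0);u=np.linalg.svd(q[:,:2]-c[:2],full_matrices=False)[2][0];print("plate az",np.arctan2(u[1],u[0]))
for n,b in(("rodL",box(5,80,278,295)),("rodR",box(5,80,310,325))):
    q=st(n,b&ok&(P[...,2]>.069)&(P[...,2]<.08));c=q.mean(0);u=np.linalg.svd(q[:,:2]-c[:2],full_matrices=False)[2][0];print("az",np.arctan2(u[1],u[0]))
q=st("stone",box(20,155,105,175)&ok&(P[...,2]>.018)&(P[...,2]<.035))
print(cv2.minAreaRect((q[:,:2]*1000).astype(np.float32)))
st("mug",box(200,280,340,412)&ok&(P[...,2]>.08))
st("pinktop",box(195,290,155,205)&ok&(P[...,2]>.02))
```

```text
grip 492 med [ 0.62   -0.1239  0.079 ] lo [ 0.6125 -0.1448  0.0766] hi [ 0.628  -0.1039  0.0806]
dir [ 0.19067407 -0.9816408  -0.00497456] -1.3789451591571003
ends [ 0.61594902 -0.1028863   0.07896946] [ 0.62438633 -0.14632383  0.07874934]
red top 900 med [ 0.6375 -0.026   0.0913] lo [ 0.6095 -0.0344  0.0896] hi [ 0.6667 -0.0172  0.0927]
red az 0.15898985096108287
plate 821 med [ 0.6446 -0.0707  0.0849] lo [ 0.6135 -0.0793  0.0787] hi [ 0.6773 -0.0623  0.0864]
plate az 0.17039930053490723
rodL 846 med [0.6123 0.0224 0.0726] lo [ 0.6031 -0.0135  0.0697] hi [0.6215 0.059  0.0745]
az -1.400785777588391
rodR 806 med [0.6451 0.0299 0.0725] lo [ 0.6359 -0.0064  0.0697] hi [0.6544 0.0675 0.0746]
az -1.4000903725088227
stone 4642 med [ 0.4507 -0.0467  0.0243] lo [ 0.4155 -0.1137  0.0223] hi [0.4848 0.0217 0.0258]
((449.0040588378906, -46.242835998535156), (51.183349609375, 151.06204223632812), 16.593225479125977)
mug 1882 med [ 0.6498 -0.0989  0.2571] lo [ 0.6404 -0.2094  0.0813] hi [ 0.8075 -0.0948  0.2795]
pinktop 2711 med [ 0.5266 -0.2137  0.0243] lo [ 0.4988 -0.3065  0.0226] hi [ 0.5592 -0.1124  0.2615]
```

Run:
```python
from h import *
import workcell
print([k for k in dir(workcell) if not k.startswith('_')])
delta((.6207,-.129,.069),.170)
```

```text
['Unreachable', 'camera', 'camera_info', 'get_obs', 'job_done', 'search_frame', 'spot_point', 'tip_reach']
clock 2.72 tcp [ 0.5998 -0.1107  0.2461] F [-0.35 -0.48 -0.43] w 0.0857 j [-0.18  0.46  0.33  1.43  0.    1.21] delta [-2.16  1.72 17.71] turn 0.007754549248541132
```

Call:
arm_command --pt "-2.1 1.7 3" --pt "-2.1 1.7 7" --pt "-2.1 1.7 11" --pt "-2.1 1.7 13" --pt "-2.1 1.7 13" --turn '[0, 0, 0, 0, 0]' --hand '[0.3, 0.3, 0.3, 0.3, 0.3]'

```text
clock: 3.13
eef_pos: [0.6161, -0.1279, 0.1095]
tool_rot: [0.642, 0.767, -0.003, -0.005]
ft_force: [-1.4, 0.2, 0.2]
grip_width: 0.0599
```

Run:
```python
from h import *
print(tip_reach)
delta((.6207,-.129,.069),.170)
i=camera_info("wrist");p,d=camera("wrist")
cv2.imwrite("pics/w2.png",cv2.resize(p[:,:,::-1],(768,576)))
```

```text
0.014
clock 3.13 tcp [ 0.6161 -0.1279  0.1095] F [-1.36  0.22  0.22] w 0.0599 j [-0.2   0.59  0.17  1.16  0.    1.19] delta [-0.21  0.47  4.04] turn 0.00731077959966453
```

View pics/w2.png

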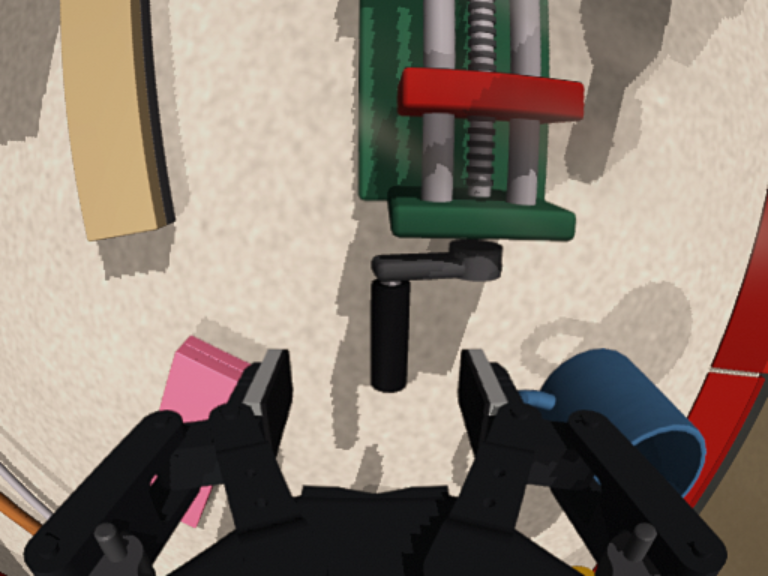

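Run:
```python
from h import *
P=np.load("pics/P1.npy");v=np.array([.9856,.169]);u=np.array([-.169,.9856])
for n,(c,r) in {"handle":(492,334),"handle2":(488,328),"rimL":(515,330),"rimtop":(545,302),"rimbot":(590,410),"rimR":(613,370),"bodyL":(520,350)}.items():
    q=P[int(r/1.5),int(c/1.5)];print(n,q.round(3),"s",(q[:2]@v-.624).round(3),"xh",(q[:2]@u+.067).round(3))
d=np.load("pics/topd.npy")
for c,r in((447,165),(430,185),(465,185),(443,208),(443,216)): q=at_d("top",(r/1.5,c/1.5),d[int(r/1.5),int(c/1.5)]);print(q.round(3),"s",(q[:2]@v-.624).round(3),"xh",(q[:2]@u+.067).round(3))
```

```text
handle [ 0.714 -0.176  0.028] s 0.05 xh -0.227
handle2 [ 0.705 -0.168  0.036] s 0.043 xh -0.217
rimL [ 0.735 -0.171  0.025] s 0.071 xh -0.226
rimtop [ 0.763 -0.146  0.009] s 0.103 xh -0.205
rimbot [ 0.798 -0.208  0.088] s 0.128 xh -0.273
rimR [ 0.805 -0.169  0.087] s 0.141 xh -0.235
bodyL [ 0.733 -0.178  0.05 ] s 0.068 xh -0.232
[ 0.81  -0.187  0.068] s 0.143 xh -0.254
[ 0.764 -0.147  0.079] s 0.104 xh -0.207
[ 0.782 -0.231  0.   ] s 0.108 xh -0.293
[ 0.712 -0.173  0.08 ] s 0.048 xh -0.224
[ 0.699 -0.174  0.057] s 0.035 xh -0.223
```

Call:
arm_command --pt "-0.2 0.4 2" --pt "-0.2 0.4 4" --pt "-0.2 0.4 4" --pt "-0.2 0.4 4" --pt "-0.2 0.4 4" --turn '[0, 0, 0, 0, 0]' --hand '[0.3, 0.3, 0.5, 0.6, 0.6]'

```text
clock: 3.6
eef_pos: [0.6264, -0.131, 0.0782]
tool_rot: [0.642, 0.767, 0.001, 0.002]
ft_force: [0.3, 0.1, 0.8]
grip_width: 0.0341
```

Run:
```python
from h import *
i=camera_info("wrist");p,d=camera("wrist")
cv2.imwrite("pics/w3.png",cv2.resize(p[:,:,::-1],(768,576)))
delta((.6207,-.129,.069),.170)
```

```text
clock 3.65 tcp [ 0.6265 -0.1311  0.0783] F [0.39 0.57 1.03] w 0.0345 j [-0.21  0.62  0.14  1.09  0.    1.19] delta [ 0.31 -0.54  0.92] turn 0.006372187889651215
```

View pics/w3.png

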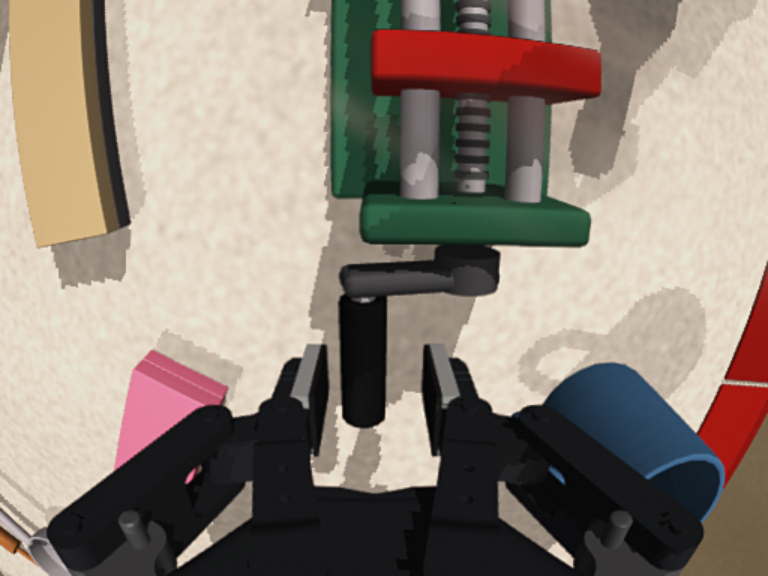

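Call:
arm_command --pt "0.3 -0.5 0.5" --pt "0.3 -0.5 0.9" --pt "0.3 -0.5 0.9" --pt "0.3 -0.5 0.9" --pt "0.3 -0.5 0.9" --turn '[0, 0, 0, 0, 0]' --hand '[0.6, 0.6, 0.65, 0.7, 0.9]'

```text
clock: 4.07
eef_pos: [0.6209, -0.1285, 0.0667]
tool_rot: [0.642, 0.767, 0.002, 0.001]
ft_force: [10.5, 3.0, -2.4]
grip_width: 0.0154
```

Call:
arm_command --pt "0 0 0" --pt "0 0 0" --pt "0 0 0" --turn '[0, 0, 0]' --hand '[0.9, 0.9, 0.9]'

```text
clock: 4.32
eef_pos: [0.6212, -0.1285, 0.0669]
tool_rot: [0.642, 0.767, 0.001, 0.001]
ft_force: [4.8, 2.3, -1.1]
grip_width: 0.0144
```

```bash
cat >> h.py <<'E'
v=np.array([.9856,.169]);u=np.array([-.169,.9856])
def polar(c=0):
    s=get_obs();q=s["eef_pos"];a=np.array([q[:2]@v-.624,q[2]+.002-.066]);f=s["ft_force"];F=np.array([f[:2]@v,f[2]])
    r=np.hypot(*a);ph=np.arctan2(a[1],a[0]);er=a/r;et=np.array([-er[1],er[0]])
    print("clock %.2f r %.1f phi %.3f xh %.4f Frad %.2f Ftan %.2f Fx %.2f w %.4f"%(s["clock"],r*1000,ph%(2*np.pi),q[:2]@u+.067,F@er,F@et,f[:2]@u,s["grip_width"]),q.round(4))
E
python3 -c "
from h import *
polar()"
```

```text
clock 4.32 r 33.6 phi 3.055 xh -0.1647 Frad -5.15 Ftan 0.68 Fx 1.47 w 0.0144 [ 0.6212 -0.1285  0.0669]
```

Call:
arm_command --pt "0 -0.03 1.05" --pt "0 0.25 2.05" --pt "0 0.8 2.95" --pt "0 1.6 3.6" --pt "0 2.55 4.0" --turn '[0, 0, 0, 0, 0]' --hand '[0.9, 0.9, 0.9, 0.9, 0.9]'

```text
clock: 4.73
eef_pos: [0.6453, -0.1243, 0.0279]
tool_rot: [0.642, 0.767, 0.001, 0.001]
ft_force: [-3.1, 2.2, 16.2]
grip_width: 0.0143
```

```bash
sed -i 's/q\[2\]+.002/q[2]+.005/' h.py
cat > circ.py <<'E'
import sys,numpy as np
# python circ.py phi0 step n : displacements cm (tool y, tool z)
p0,st,n=float(sys.argv[1]),float(sys.argv[2]),int(sys.argv[3]);r=3.5
for k in range(1,n+1):
    p=p0+st*k;print("%.2f: %.2f %.2f"%(p,r*(np.cos(p)-np.cos(p0)),-r*(np.sin(p)-np.sin(p0))),end=" | ")
    if k%5==0: p0,st0=p0,st
print()
E
python3 -c "
from h import *
polar()"; for a in 4.46 6.21; do python3 circ.py $a .35 5; done
```

```text
clock 4.73 r 34.3 phi 4.447 xh -0.1645 Frad -14.90 Ftan -6.80 Fx 2.65 w 0.0143 [ 0.6453 -0.1243  0.0279]
4.81: 1.22 0.09 | 5.16: 2.39 -0.23 | 5.51: 3.38 -0.94 | 5.86: 4.07 -1.95 | 6.21: 4.36 -3.13 | 
6.56: -0.12 -1.21 | 6.91: -0.66 -2.31 | 7.26: -1.53 -3.16 | 7.61: -2.65 -3.65 | 7.96: -3.86 -3.74 |
```

Call:
arm_command --pt "0 1.2 0.0" --pt "0 2.4 -0.3" --pt "0 3.4 -1.0" --pt "0 4.05 -2.0" --pt "0 4.3 -3.15" --turn '[0, 0, 0, 0, 0]' --hand '[0.9, 0.9, 0.9, 0.9, 0.9]'

```text
clock: 5.15
eef_pos: [0.6875, -0.1175, 0.0518]
tool_rot: [0.643, 0.766, -0.001, -0.001]
ft_force: [14.8, -0.5, -14.4]
grip_width: 0.0142
```

```bash
cat > jaw.py <<'E'
from h import *
polar()
p,d=camera("top");hsv=cv2.cvtColor(p,cv2.COLOR_RGB2HSV)
m=cv2.inRange(hsv,(0,150,90),(8,255,255));m[:140]=0;m[185:]=0;m[:,:185]=0;m[:,300:]=0
q=np.argwhere(m>0);
X=np.array([at_z("top",a,.092) for a in q])[:,:2]@u
print("top jaw xh",X.mean()+.067)
E
python3 jaw.py
```

```text
clock 5.15 r 34.9 phi 6.017 xh -0.1650 Frad 17.77 Ftan -10.10 Fx -2.97 w 0.0142 [ 0.6875 -0.1175  0.0518]
top jaw xh -0.07554311931758856
```

```bash
python3 circ.py 6.21 .4 5
```

```text
6.61: -0.18 -1.38 | 7.01: -0.88 -2.58 | 7.41: -1.99 -3.42 | 7.81: -3.34 -3.75 | 8.21: -4.71 -3.54 |
```

Call:
arm_command --pt "0 -0.15 -1.4" --pt "0 -0.8 -2.6" --pt "0 -1.9 -3.4" --pt "0 -3.3 -3.75" --pt "0 -4.65 -3.5" --turn '[0, 0, 0, 0, 0]' --hand '[0.9, 0.9, 0.9, 0.9, 0.9]'

```text
clock: 5.62
eef_pos: [0.6452, -0.1247, 0.0954]
tool_rot: [0.642, 0.767, 0.003, 0.004]
ft_force: [6.5, 4.1, 5.0]
grip_width: 0.0143
```

Call:
arm_command --pt "0 0 0" --pt "0 0 0" --turn '[0, 0]' --hand '[0.9, 0.9]'

```text
clock: 5.78
eef_pos: [0.6411, -0.1254, 0.0935]
tool_rot: [0.642, 0.766, -0.0, 0.0]
ft_force: [-0.5, 0.7, 7.9]
grip_width: 0.0143
```

```bash
python3 jaw.py
```

```text
clock 5.78 r 35.1 phi 1.961 xh -0.1649 Frad 7.42 Ftan -2.66 Fx 0.77 w 0.0143 [ 0.6411 -0.1254  0.0935]
top jaw xh -0.08808254714780478
```

Call:
arm_command --pt "0 0 0" --pt "0 0 0" --pt "0 0 -3" --pt "0 0 -7" --pt "0 -3 -10" --turn '[0, 0, 0, 0, -0.06]' --hand '[0.4, 0.4, 0.3, 0.1, 0]'

```text
clock: 6.25
eef_pos: [0.6149, -0.1297, 0.1916]
tool_rot: [0.618, 0.786, -0.0, 0.0]
ft_force: [1.1, -0.3, 1.9]
grip_width: 0.0738
```

```bash
python3 -c "
from h import *
polar();delta((.449,-.0462,.12),.290)"
```

```text
clock 6.25 r 136.6 phi 1.867 xh -0.1648 Frad 1.50 Ftan -1.56 Fx -0.47 w 0.0738 [ 0.6149 -0.1297  0.1916]
clock 6.25 tcp [ 0.6149 -0.1297  0.1916] F [ 1.11 -0.29  1.89] w 0.0738 j [-0.21  0.52  0.28  1.33 -0.    1.12] delta [ 12.04 -14.14   7.16] turn -0.05115977616225553
```

Call:
arm_command --pt "2.5 -3 1.2" --pt "5 -6 2.5" --pt "7.5 -9 4" --pt "10 -11.5 5.5" --pt "12 -13.8 7" --turn '[-0.05, -0.05, -0.05, -0.05, -0.05]' --hand '[0, 0, 0, 0, 0]'

```text
clock: 6.67
eef_pos: [0.4462, -0.0451, 0.1206]
tool_rot: [0.599, 0.801, -0.001, -0.002]
ft_force: [0.5, 0.1, 0.8]
grip_width: 0.0855
```

Call:
arm_command --pt "0 0 0" --pt "0 0 0" --turn '[0, 0]' --hand '[0, 0]'

```text
clock: 6.83
eef_pos: [0.4452, -0.0452, 0.1198]
tool_rot: [0.599, 0.801, -0.002, -0.003]
ft_force: [1.1, -0.7, 1.3]
grip_width: 0.0855
```

```bash
python3 - <<'E'
from h import *
delta((.449,-.0462,.018),.290)
i=camera_info("wrist");p,d=camera("wrist");print(np.round(spot_point("wrist","stone_mid")[0]["location"],1))
l=spot_point("wrist","stone_mid")[0]["location"];print(at_z("wrist",l,.0125,i))
cv2.imwrite("pics/w4.png",cv2.resize(p[:,:,::-1],(768,576)))
E
sed -i 's/^print("top/q=q[np.abs(X-np.median(X))<.02] if 0 else q\nprint("top/' jaw.py; python3 jaw.py
```

```text
clock 6.83 tcp [ 0.4452 -0.0452  0.1198] F [ 1.09 -0.71  1.33] w 0.0855 j [-0.1   0.24 -0.34  1.   -0.    1.18] delta [-0.23  0.41 10.18] turn -0.0029905783158168386
[191.4 258.6]
[ 0.45129214 -0.04481415  0.0125    ]
clock 6.98 r 196.8 phi 2.823 xh -0.0549 Frad 0.99 Ftan 0.19 Fx 0.17 w 0.0854 [ 0.4515 -0.0463  0.1227]
top jaw xh -0.08874360958820574
```

View pics/w4.png

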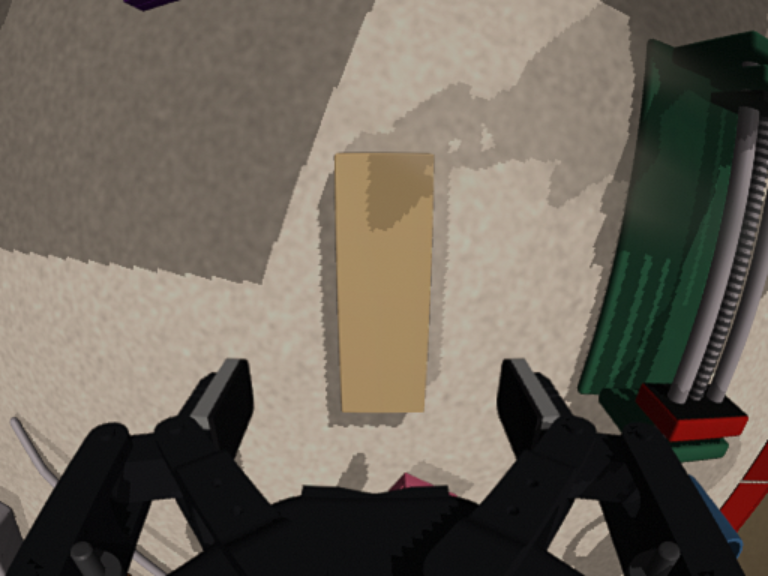

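Call:
arm_command --pt "0 0 4" --pt "0 0 8" --pt "0 0 10" --pt "0 0 10.3" --pt "0 0 10.3" --turn '[0, 0, 0, 0, 0]' --hand '[0, 0, 0, 0, 0.4]'

```text
clock: 7.45
eef_pos: [0.4499, -0.0462, 0.0184]
tool_rot: [0.599, 0.8, -0.001, -0.001]
ft_force: [0.9, -0.5, -0.1]
grip_width: 0.0753
```

Call:
arm_command --pt "0 0 0" --pt "0 0 0" --pt "0 0 0" --pt "0 0 0" --turn '[0, 0, 0, 0]' --hand '[0.6, 0.8, 0.8, 0.8]'

```text
clock: 7.78
eef_pos: [0.452, -0.0462, 0.0213]
tool_rot: [0.599, 0.801, 0.001, 0.002]
ft_force: [-0.7, -1.0, 6.6]
grip_width: 0.0487
```

```bash
python3 -c "
from h import *
delta((.449,-.0462,.16),.290)"
```

```text
clock 7.78 tcp [ 0.452  -0.0462  0.0213] F [-0.69 -1.01  6.63] w 0.0487 j [-0.1   0.38 -0.45  0.73 -0.    1.18] delta [  0.05  -0.23 -13.87] turn -0.0041204581701963505
```

Call:
arm_command --pt "0 0 -2" --pt "0 0 -5" --pt "0 0 -8.5" --pt "0 0 -12" --pt "0 1 -14" --turn '[0, 0, 0, 0, 0.06]' --hand '[0.8, 0.8, 0.8, 0.8, 0.8]'

```text
clock: 8.2
eef_pos: [0.4593, -0.0433, 0.1633]
tool_rot: [0.623, 0.782, 0.001, 0.001]
ft_force: [0.2, -0.2, -2.9]
grip_width: 0.0487
```

Run:
```python
from h import *
delta((.6262,.0404,.16),.170)
```

```text
clock 8.20 tcp [ 0.4593 -0.0433  0.1633] F [ 0.17 -0.2  -2.91] w 0.0487 j [-0.09  0.22 -0.25  1.1  -0.    1.25] delta [ 4.45 18.14  0.38] turn 0.05438402968503597
```

Call:
arm_command --pt "1 3.5 0" --pt "2 7.5 0" --pt "3 11.5 0" --pt "4 15.5 0" --pt "4.4 18 0" --turn '[0.02, 0.04, 0.055, 0.055, 0.055]' --hand '[0.8, 0.8, 0.8, 0.8, 0.8]'

```text
clock: 8.62
eef_pos: [0.628, 0.0427, 0.1596]
tool_rot: [0.643, 0.766, 0.001, 0.001]
ft_force: [1.6, -0.3, -3.0]
grip_width: 0.0486
```

Call:
arm_command --pt "0 0 0" --pt "0 0 0" --pt "0 0 0" --turn '[0, 0, 0]' --hand '[0.8, 0.8, 0.8]'

```text
clock: 8.87
eef_pos: [0.6238, 0.04, 0.1587]
tool_rot: [0.644, 0.765, -0.001, -0.001]
ft_force: [-0.6, -0.8, -2.4]
grip_width: 0.0484
```

Run:
```python
from h import *
delta((.6262,.0404,.096),.170)
i=camera_info("wrist");p,d=camera("wrist");T=np.array(i["world_to_cam"]);K=i["mtx"]
cv2.imwrite("pics/w5.png",cv2.resize(p[:,:,::-1],(768,576)))
rr,cc=np.mgrid[0:384,0:512];x=(cc-K[0][2])/K[0][0];y=(rr-K[1][2])/K[1][1];a=np.hypot(x,y)
s=np.tan(np.clip(a,0,1.4))/np.maximum(a,1e-9);P=np.stack([x*s*d,y*s*d,d],-1);P=(P-T[:3,3])@T[:3,:3]
np.savez("pics/P5.npz",P=P,p=p)
S=P[...,:2]@v-.624;U=P[...,:2]@u+.067
m=(d>0)&(P[...,2]>.083)&(P[...,2]<.097)&(np.abs(S)<.04)&(U>.06)&(U<.13)
print("end jaw top U pct",np.percentile(U[m],[1,5,50,95,99]).round(4),m.sum(),P[m][:,2].mean())
hsv=cv2.cvtColor(p,cv2.COLOR_RGB2HSV)
b=cv2.inRange(hsv,(12,60,80),(30,255,255))>0
q=b&(d>0)&(P[...,2]>.12)&(P[...,2]<.22);q2=np.c_[S[q],U[q]]
print("stone vis S,U",np.percentile(q2,[1,50,99],axis=0).round(4).tolist(),np.median(P[q][:,2]),q.sum())
p2,d2=camera("top")
```

```text
clock 8.87 tcp [0.6238 0.04   0.1587] F [-0.57 -0.77 -2.44] w 0.0484 j [ 0.06  0.54  0.22  1.25 -0.    1.46] delta [-0.    0.25  6.27] turn 0.0010562950969572604
end jaw top U pct [0.0816 0.0827 0.0977 0.1162 0.1173] 3975 0.08844389666029095
stone vis S,U [[-0.0273, -0.0419], [-0.0024, 0.0323], [0.1314, 0.147]] 0.1615673743796785 24373
```

View pics/w5.png

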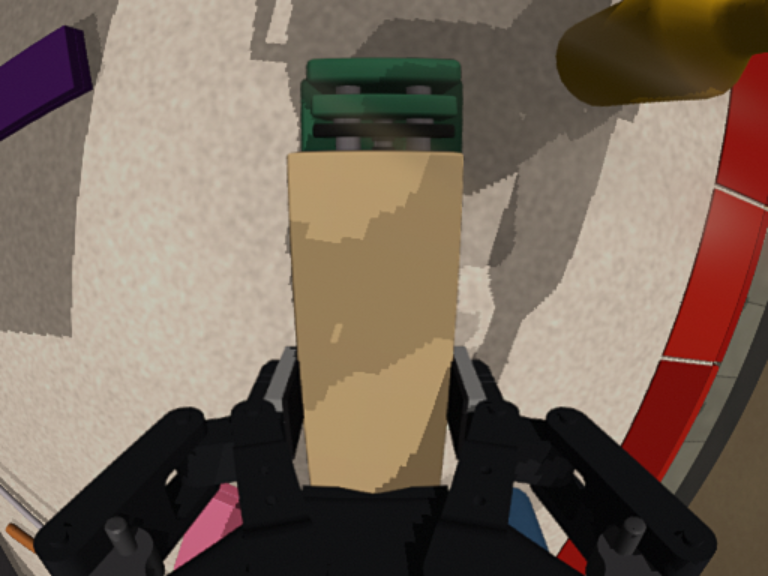

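Run:
```python
from h import *
z=np.load("pics/P5.npz");P,p=z["P"],z["p"]
S=P[...,:2]@v-.624;U=P[...,:2]@u+.067
for r in (98,100,101,102,103,104,106): print(r,U[r,[210,240,270,300]].round(4),P[r,[210,240,270,300],2].round(4))
for c in (190,193,195,198,250,302,305,307,309): print(c,S[150:200:20,c].round(4),P[150:200:20,c,2].round(3))
for r in (75,80,83,85,87,89,91): print(r,U[r,[220,240,270,290]].round(4),P[r,[220,240,270,290],2].round(4))
```

```text
98 [0.076  0.0756 0.0758 0.0765] [0.0117 0.0103 0.0127 0.0108]
100 [0.0764 0.0765 0.0762 0.0746] [0.1381 0.1573 0.1381 0.0113]
101 [0.0763 0.0762 0.0762 0.0765] [0.1583 0.1614 0.1592 0.1588]
102 [0.0759 0.0758 0.0758 0.0761] [0.1615 0.1612 0.1623 0.1617]
103 [0.0755 0.0754 0.0754 0.0757] [0.1622 0.1626 0.1619 0.161 ]
104 [0.0751 0.075  0.075  0.0753] [0.162  0.1623 0.1623 0.1615]
106 [0.0742 0.0741 0.0741 0.0744] [0.1602 0.1625 0.1612 0.1617]
190 [-0.0626 -0.064  -0.0652] [ 0.    -0.002 -0.001]
193 [-0.0276 -0.0607 -0.062 ] [ 0.162 -0.001 -0.001]
195 [-0.0266 -0.0272 -0.0275] [0.163 0.161 0.162]
198 [-0.0255 -0.0257 -0.0263] [0.161 0.162 0.161]
250 [-0.003 -0.003 -0.003] [0.161 0.162 0.161]
302 [0.0194 0.0199 0.0201] [0.162 0.161 0.163]
305 [0.0206 0.0213 0.0217] [0.163 0.161 0.162]
307 [0.0535 0.0545 0.0557] [-0.001 -0.001 -0.001]
309 [0.0556 0.0566 0.058 ] [-0.001 -0.001 -0.001]
75 [0.0919 0.0917 0.0919 0.0922] [0.0919 0.0917 0.0907 0.0918]
80 [0.0906 0.0895 0.0906 0.0909] [0.0515 0.0691 0.05   0.0507]
83 [0.0867 0.0865 0.0866 0.087 ] [0.0911 0.0898 0.0901 0.09  ]
85 [0.0853 0.0852 0.0853 0.0856] [0.0907 0.0908 0.0907 0.0906]
87 [0.0841 0.0838 0.084  0.0843] [0.0891 0.091  0.0901 0.0906]
89 [0.0827 0.0825 0.0826 0.079 ] [0.0895 0.0903 0.0903 0.2867]
91 [0.0814 0.0815 0.0816 0.0816] [0.0897 0.0682 0.0683 0.0889]
```

Call:
arm_command --pt "-0.1 0.3 0" --pt "-0.1 0.3 2" --pt "-0.1 0.3 4" --pt "-0.1 0.3 5.3" --pt "-0.1 0.3 5.5" --turn '[0, 0, 0, 0, 0]' --hand '[0.8, 0.8, 0.8, 0.8, 0.8]'

```text
clock: 9.38
eef_pos: [0.6256, 0.039, 0.1016]
tool_rot: [0.644, 0.765, -0.002, -0.002]
ft_force: [-0.4, -1.2, -3.4]
grip_width: 0.0483
```

Call:
arm_command --pt "0 0 0" --pt "0 0 0.1" --pt "0 0 0.2" --pt "0 0 0.3" --turn '[0, 0, 0, 0]' --hand '[0.8, 0.8, 0.8, 0.8]'

```text
clock: 9.72
eef_pos: [0.6291, 0.0397, 0.1028]
tool_rot: [0.644, 0.765, 0.001, 0.001]
ft_force: [0.1, -0.7, -3.0]
grip_width: 0.0485
```

Run:
```python
from h import *
i=camera_info("wrist");delta((.6262,.0404,.096),.170)
p,d=camera("wrist");T=np.array(i["world_to_cam"]);K=i["mtx"]
rr,cc=np.mgrid[0:384,0:512];x=(cc-K[0][2])/K[0][0];y=(rr-K[1][2])/K[1][1];a=np.hypot(x,y)
s=np.tan(np.clip(a,0,1.4))/np.maximum(a,1e-9);P=np.stack([x*s*d,y*s*d,d],-1);P=(P-T[:3,3])@T[:3,:3]
S=P[...,:2]@v-.624;U=P[...,:2]@u+.067
print("stone top z",np.median(P[150:220,230:280,2]))
for r in (150,180): q=np.where(P[r,:,2]>.08)[0];q=q[(q>170)&(q<330)];print("S",S[r,q[0]],S[r,q[-1]])
```

```text
clock 9.72 tcp [0.6291 0.0397 0.1028] F [ 0.12 -0.75 -3.04] w 0.0485 j [0.06 0.58 0.14 1.13 0.   1.46] delta [ 0.12 -0.27  0.67] turn 0.0008524742453166478
stone top z 0.10564696045693395
S -0.023116498984106504 0.02615657285184214
S -0.02292835483770972 0.001585026197959083
```

Call:
arm_command --pt "0 -0.1 0.2" --pt "0 -0.1 0.35" --pt "0 -0.1 0.45" --pt "0 -0.1 0.5" --pt "0 -0.1 0.5" --turn '[0, 0, 0, 0, 0]' --hand '[0.8, 0.8, 0.8, 0.8, 0.8]'

```text
clock: 10.18
eef_pos: [0.627, 0.0396, 0.096]
tool_rot: [0.644, 0.765, -0.0, -0.0]
ft_force: [0.6, -0.4, -2.5]
grip_width: 0.0483
```

Call:
arm_command --pt "0 0 0.05" --pt "0 0 0.1" --pt "0 0 0.1" --turn '[0, 0, 0]' --hand '[0.8, 0.8, 0.8]'

```text
clock: 10.43
eef_pos: [0.6272, 0.0396, 0.0955]
tool_rot: [0.644, 0.765, 0.0, 0.0]
ft_force: [0.5, -0.2, -1.7]
grip_width: 0.0487
```

Call:
arm_command --pt "0 0 0.05" --pt "0 0 0.1" --pt "0 0 0.15" --pt "0 0 0.15" --turn '[0, 0, 0, 0]' --hand '[0.8, 0.8, 0.8, 0.8]'

```text
clock: 10.77
eef_pos: [0.6272, 0.0396, 0.0954]
tool_rot: [0.644, 0.765, 0.0, 0.0]
ft_force: [-4.9, 0.3, 5.7]
grip_width: 0.0487
```

Call:
arm_command --pt "0 0 0" --pt "0 0 0" --pt "0 0 0" --pt "0 0 -1" --pt "0 0 -4" --turn '[0, 0, 0, 0, 0]' --hand '[0.3, 0.1, 0, 0, 0]'

```text
clock: 11.18
eef_pos: [0.6238, 0.0393, 0.1294]
tool_rot: [0.644, 0.765, -0.004, -0.004]
ft_force: [0.6, 0.1, 0.0]
grip_width: 0.0853
```

Call:
arm_command --pt "0 0 -4" --pt "0 0 -8" --pt "-4 0 -8" --pt "-8 0 -8" --pt "-8 0 -8" --turn '[0, 0, 0, 0, 0]' --hand '[0, 0, 0, 0, 0]'

```text
clock: 11.6
eef_pos: [0.6422, -0.0457, 0.2157]
tool_rot: [0.647, 0.763, -0.0, 0.003]
ft_force: [-0.5, -0.5, -0.4]
grip_width: 0.0851
```

Run:
```python
from h import *
i=camera_info("wrist");polar()
p,d=camera("wrist");T=np.array(i["world_to_cam"]);K=i["mtx"]
cv2.imwrite("pics/w6.png",cv2.resize(p[:,:,::-1],(768,576)))
rr,cc=np.mgrid[0:384,0:512];x=(cc-K[0][2])/K[0][0];y=(rr-K[1][2])/K[1][1];a=np.hypot(x,y)
s=np.tan(np.clip(a,0,1.4))/np.maximum(a,1e-9);P=np.stack([x*s*d,y*s*d,d],-1);P=(P-T[:3,3])@T[:3,:3]
S=P[...,:2]@v-.624;U=P[...,:2]@u+.067
hsv=cv2.cvtColor(p,cv2.COLOR_RGB2HSV)
q=(cv2.inRange(hsv,(12,50,80),(30,255,255))>0)&(d>0)&(np.abs(P[...,2]-.099)<.006)&(np.abs(S)<.06)&(np.abs(U)<.12)
print("stone n",q.sum(),"z",np.median(P[q][:,2]),cv2.minAreaRect(np.c_[S[q],U[q]].astype(np.float32)*1000))
r=(hsv[...,1]>150)&((hsv[...,0]<8)|(hsv[...,0]>172))&(np.abs(P[...,2]-.091)<.005)&(np.abs(S)<.04)&(U<-.05)
print("red top U",np.percentile(U[r],[2,50,98]).round(4),r.sum())
k=(d>0)&(np.abs(U+.161)<.03)&(np.abs(S)<.06)&(P[...,2]>.04)&(hsv[...,2]<70)
print("grip S,U,z",np.median(S[k]),np.median(U[k]),np.percentile(P[k][:,2],[50,97]),k.sum())
```

```text
clock 11.60 r 154.7 phi 1.563 xh -0.0866 Frad -0.36 Ftan 0.61 Fx -0.43 w 0.0851 [ 0.6422 -0.0457  0.2157]
stone n 10373 z 0.09832614315472249 ((0.3120079040527344, -0.9503631591796875), (50.22884750366211, 146.73971557617188), 0.08396903425455093)
red top U [-0.0957 -0.0888 -0.0826] 1069
grip S,U,z -0.012742071357746743 -0.15275627709790085 [0.10320584 0.10537551] 804
```

View pics/w6.png

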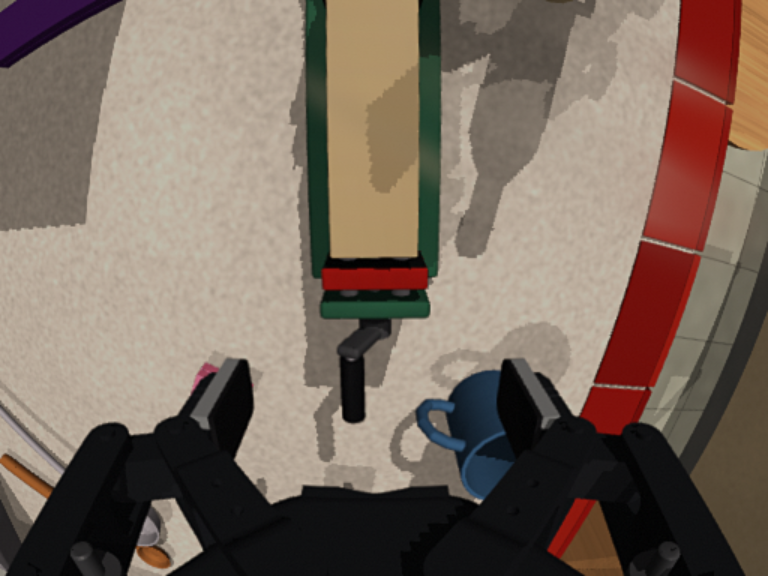

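```bash
python3 -c "
from h import *
delta((.6411,-.1254,.14),.170)"
```

```text
clock 11.65 tcp [ 0.6414 -0.0429  0.2148] F [ 0.48  0.52 -0.18] w 0.0854 j [-0.07  0.54  0.38  1.4  -0.    1.34] delta [-8.12 -1.4   7.49] turn -0.004298656919272448
```

Call:
arm_command --pt "-3 -0.7 1" --pt "-6 -1.4 3" --pt "-8.3 -1.4 6" --pt "-8.3 -1.4 7.5" --pt "-8.3 -1.4 7.5" --turn '[0, 0, 0, 0, 0]' --hand '[0.2, 0.3, 0.4, 0.4, 0.4]'

```text
clock: 12.07
eef_pos: [0.638, -0.1236, 0.1339]
tool_rot: [0.645, 0.764, -0.002, -0.004]
ft_force: [-0.4, 0.6, -0.0]
grip_width: 0.0516
```

Call:
arm_command --pt "0 0 0" --pt "0 0 0" --pt "0 0 0" --turn '[0, 0, 0]' --hand '[0.4, 0.4, 0.4]'

```text
clock: 12.32
eef_pos: [0.6424, -0.1224, 0.1409]
tool_rot: [0.644, 0.765, 0.001, 0.001]
ft_force: [0.0, -0.2, -0.2]
grip_width: 0.0513
```

```bash
python3 -c "
from h import *
delta((.6411,-.1254,.0935),.170)"
```

```text
clock 12.32 tcp [ 0.6424 -0.1224  0.1409] F [ 0.04 -0.21 -0.25] w 0.0513 j [-0.19  0.6   0.28  1.25  0.    1.21] delta [-0.27 -0.19  4.74] turn 0.00265946128438288
```

Call:
arm_command --pt "-0.25 -0.15 2.5" --pt "-0.25 -0.15 4.7" --pt "-0.25 -0.15 4.7" --pt "-0.25 -0.15 4.7" --pt "-0.25 -0.15 4.7" --turn '[0, 0, 0, 0, 0]' --hand '[0.4, 0.4, 0.5, 0.6, 0.9]'

```text
clock: 12.73
eef_pos: [0.6412, -0.1258, 0.0938]
tool_rot: [0.644, 0.765, 0.001, 0.001]
ft_force: [1.0, 0.7, 0.5]
grip_width: 0.0234
```

Call:
arm_command --pt "0 0 0" --pt "0 0 0" --pt "0 0 0" --pt "0 0 0" --turn '[0, 0, 0, 0]' --hand '[0.9, 0.9, 0.9, 0.9]'

```text
clock: 13.07
eef_pos: [0.6414, -0.1261, 0.0939]
tool_rot: [0.644, 0.765, 0.001, 0.002]
ft_force: [-0.6, 1.5, 5.3]
grip_width: 0.0142
```

```bash
python3 jaw.py; python3 circ.py 1.961 -.35 5
```

```text
clock 13.07 r 35.4 phi 1.952 xh -0.1657 Frad 5.09 Ftan -1.68 Fx 1.62 w 0.0142 [ 0.6414 -0.1261  0.0939]
top jaw xh -0.08824842038020539
1.61: 1.19 -0.26 | 1.26: 2.40 -0.10 | 0.91: 3.48 0.47 | 0.56: 4.29 1.37 | 0.21: 4.75 2.50 |
```

Call:
arm_command --pt "0 1.2 -0.25" --pt "0 2.4 -0.1" --pt "0 3.45 0.45" --pt "0 4.25 1.35" --pt "0 4.75 2.5" --turn '[0, 0, 0, 0, 0]' --hand '[0.9, 0.9, 0.9, 0.9, 0.9]'

```text
clock: 13.53
eef_pos: [0.6896, -0.1177, 0.0702]
tool_rot: [0.644, 0.765, 0.002, 0.002]
ft_force: [-3.2, 1.2, 7.5]
grip_width: 0.0143
```

```bash
python3 jaw.py; python3 circ.py .211 -.2 5
```

```text
clock 13.53 r 36.9 phi 0.252 xh -0.1655 Frad -0.98 Ftan 7.97 Fx 1.72 w 0.0143 [ 0.6896 -0.1177  0.0702]
top jaw xh -0.08164342374875308
0.01: 0.08 0.69 | -0.19: 0.02 1.39 | -0.39: -0.18 2.06 | -0.59: -0.51 2.68 | -0.79: -0.96 3.22 |
```

Call:
arm_command --pt "0 0.1 0.7" --pt "0 0 1.4" --pt "0 -0.2 2.05" --pt "0 -0.5 2.65" --pt "0 -0.95 3.2" --turn '[0, 0, 0, 0, 0]' --hand '[0.9, 0.9, 0.9, 0.9, 0.9]'

```text
clock: 14.0
eef_pos: [0.6803, -0.1192, 0.0374]
tool_rot: [0.644, 0.765, 0.002, 0.002]
ft_force: [1.2, 2.7, 9.2]
grip_width: 0.0141
```

```bash
sed -i 's/q\[:2\]@v-.624,q\[2\]+.005-.066/q[:2]@v-.625,q[2]+.005-.067/' h.py; python3 jaw.py; python3 circ.py -.79 -.1 6
```

```text
clock 14.00 r 35.3 phi 5.514 xh -0.1654 Frad -5.22 Ftan 7.80 Fx 2.47 w 0.0141 [ 0.6803 -0.1192  0.0374]
top jaw xh -0.07882095691173718
-0.89: -0.26 0.23 | -0.99: -0.54 0.44 | -1.09: -0.84 0.62 | -1.19: -1.16 0.76 | -1.29: -1.49 0.88 | -1.39: -1.83 0.96 |
```

Call:
arm_command --pt "0 -0.26 0.23" --pt "0 -0.54 0.44" --pt "0 -0.84 0.62" --pt "0 -1.0 0.69" --pt "0 -1.16 0.76" --turn '[0, 0, 0, 0, 0]' --hand '[0.9, 0.9, 0.9, 0.9, 0.9]'

```text
clock: 14.47
eef_pos: [0.6701, -0.121, 0.0304]
tool_rot: [0.644, 0.765, 0.003, 0.003]
ft_force: [5.2, 2.7, 6.0]
grip_width: 0.0142
```

```bash
python3 jaw.py; python3 circ.py -1.19 -.05 12
```

```text
clock 14.47 r 34.9 phi 5.155 xh -0.1655 Frad -2.98 Ftan 7.62 Fx 1.76 w 0.0142 [ 0.6701 -0.121   0.0304]
top jaw xh -0.07789133082642521
-1.24: -0.16 0.06 | -1.29: -0.33 0.11 | -1.34: -0.50 0.16 | -1.39: -0.67 0.19 | -1.44: -0.84 0.22 | -1.49: -1.02 0.24 | -1.54: -1.19 0.25 | -1.59: -1.37 0.25 | -1.64: -1.54 0.24 | -1.69: -1.72 0.23 | -1.74: -1.89 0.20 | -1.79: -2.06 0.17 |
```

Call:
arm_command --pt "0 -0.15 0.06" --pt "0 -0.33 0.1" --pt "0 -0.5 0.15" --pt "0 -0.67 0.18" --pt "0 -0.84 0.2" --turn '[0, 0, 0, 0, 0]' --hand '[0.9, 0.9, 0.9, 0.9, 0.9]'

```text
clock: 14.93
eef_pos: [0.6624, -0.1223, 0.0281]
tool_rot: [0.644, 0.765, 0.004, 0.004]
ft_force: [6.7, 2.6, 3.2]
grip_width: 0.0138
```

```bash
python3 -c "
from h import *
polar()"; python3 circ.py -1.44 -.05 8
```

```text
clock 14.93 r 34.6 phi 4.920 xh -0.1655 Frad -1.67 Ftan 7.59 Fx 1.44 w 0.0138 [ 0.6624 -0.1223  0.0281]
-1.49: -0.17 0.02 | -1.54: -0.35 0.03 | -1.59: -0.52 0.03 | -1.64: -0.70 0.02 | -1.69: -0.87 0.01 | -1.74: -1.05 -0.02 | -1.79: -1.22 -0.05 | -1.84: -1.39 -0.10 |
```

Call:
arm_command --pt "0 -0.17 0.02" --pt "0 -0.35 0.03" --pt "0 -0.52 0.03" --turn '[0, 0, 0]' --hand '[0.9, 0.9, 0.9]'

```text
clock: 15.18
eef_pos: [0.6572, -0.1232, 0.0275]
tool_rot: [0.644, 0.765, 0.004, 0.004]
ft_force: [8.1, 3.1, 2.0]
grip_width: 0.0143
```

```bash
python3 -c "
from h import *
polar()"
```

```text
clock 15.18 r 34.5 phi 4.769 xh -0.1655 Frad -1.56 Ftan 8.65 Fx 1.68 w 0.0143 [ 0.6572 -0.1232  0.0275]
```

Call:
arm_command --pt "0 -0.17 0" --pt "0 -0.34 0" --turn '[0, 0]' --hand '[0.9, 0.9]'

```text
clock: 15.35
eef_pos: [0.654, -0.1238, 0.0275]
tool_rot: [0.644, 0.765, 0.004, 0.004]
ft_force: [6.9, 2.7, 2.4]
grip_width: 0.0145
```

```bash
python3 -c "
from h import *
polar()"
```

```text
clock 15.35 r 34.5 phi 4.673 xh -0.1655 Frad -2.69 Ftan 7.13 Fx 1.52 w 0.0145 [ 0.654  -0.1238  0.0275]
```

Call:
arm_command --pt "0 -0.17 -0.02" --pt "0 -0.35 -0.04" --turn '[0, 0]' --hand '[0.9, 0.9]'

```text
clock: 15.52
eef_pos: [0.6506, -0.1244, 0.0278]
tool_rot: [0.644, 0.765, 0.004, 0.004]
ft_force: [7.8, 3.0, 2.9]
grip_width: 0.0139
```

```bash
python3 jaw.py; python3 jaw.py
```

```text
clock 15.52 r 34.5 phi 4.574 xh -0.1655 Frad -3.99 Ftan 7.73 Fx 1.65 w 0.0139 [ 0.6506 -0.1244  0.0278]
top jaw xh -0.07525328618038421
clock 15.57 r 34.6 phi 4.562 xh -0.1655 Frad -3.61 Ftan 6.98 Fx 1.55 w 0.0144 [ 0.6502 -0.1244  0.0278]
top jaw xh -0.07525328618038421
```

Call:
arm_command --pt "0 -0.17 -0.04" --pt "0 -0.34 -0.09" --turn '[0, 0]' --hand '[0.9, 0.9]'

```text
clock: 15.78
eef_pos: [0.6473, -0.1249, 0.0286]
tool_rot: [0.644, 0.765, 0.004, 0.004]
ft_force: [7.9, 2.8, 1.1]
grip_width: 0.0137
```

```bash
python3 jaw.py; python3 jaw.py
```

```text
clock 15.78 r 34.4 phi 4.473 xh -0.1655 Frad -3.04 Ftan 7.80 Fx 1.46 w 0.0137 [ 0.6473 -0.1249  0.0286]
top jaw xh -0.07507327631142352
clock 15.83 r 34.5 phi 4.461 xh -0.1656 Frad -4.12 Ftan 7.90 Fx 1.76 w 0.0142 [ 0.6469 -0.125   0.0286]
top jaw xh -0.07497052446755617
```

Call:
arm_command --pt "0 -0.17 -0.06" --pt "0 -0.33 -0.12" --turn '[0, 0]' --hand '[0.9, 0.9]'

```text
clock: 16.05
eef_pos: [0.6443, -0.1255, 0.0296]
tool_rot: [0.644, 0.765, 0.004, 0.004]
ft_force: [9.0, 3.3, -0.2]
grip_width: 0.0142
```

```bash
python3 jaw.py; python3 jaw.py
```

```text
clock 16.05 r 34.3 phi 4.379 xh -0.1656 Frad -2.89 Ftan 8.96 Fx 1.70 w 0.0142 [ 0.6443 -0.1255  0.0296]
top jaw xh -0.07453846135828723
clock 16.10 r 34.3 phi 4.370 xh -0.1655 Frad -2.84 Ftan 7.67 Fx 1.85 w 0.0140 [ 0.6439 -0.1255  0.0296]
top jaw xh -0.07453846135828723
```

Call:
arm_command --pt "0 -0.16 -0.07" --pt "0 -0.31 -0.15" --turn '[0, 0]' --hand '[0.9, 0.9]'

```text
clock: 16.32
eef_pos: [0.6414, -0.126, 0.0308]
tool_rot: [0.644, 0.765, 0.004, 0.004]
ft_force: [10.7, 3.8, -3.4]
grip_width: 0.0138
```

```bash
python3 jaw.py; python3 jaw.py
```

```text
clock 16.32 r 34.2 phi 4.288 xh -0.1656 Frad -1.50 Ftan 11.57 Fx 1.96 w 0.0138 [ 0.6414 -0.126   0.0308]
top jaw xh -0.07432921684652471
clock 16.37 r 34.3 phi 4.279 xh -0.1656 Frad -1.39 Ftan 9.80 Fx 0.84 w 0.0142 [ 0.6411 -0.126   0.0309]
top jaw xh -0.07424512358634527
```

Call:
arm_command --pt "0 -0.08 -0.04" --pt "0 -0.15 -0.09" --turn '[0, 0]' --hand '[0.9, 0.9]'

```text
clock: 16.58
eef_pos: [0.6401, -0.1262, 0.0315]
tool_rot: [0.644, 0.765, 0.004, 0.004]
ft_force: [10.4, 2.6, -4.0]
grip_width: 0.0141
```

```bash
python3 jaw.py; python3 jaw.py
```

```text
clock 16.58 r 34.2 phi 4.244 xh -0.1655 Frad -1.30 Ftan 11.32 Fx 0.82 w 0.0141 [ 0.6401 -0.1262  0.0315]
top jaw xh -0.07416817472852491
clock 16.63 r 34.2 phi 4.239 xh -0.1655 Frad -2.08 Ftan 11.67 Fx 1.36 w 0.0140 [ 0.64   -0.1262  0.0315]
top jaw xh -0.07416817472852491
```

Call:
arm_command --pt "0 0.08 0.04" --pt "0 0.14 0.08" --pt "0 0.14 0.08" --pt "0 0.14 0.08" --pt "0 0.14 0.08" --turn '[0, 0, 0, 0, 0]' --hand '[0.9, 0.9, 0.8, 0.6, 0.5]'

```text
clock: 17.1
eef_pos: [0.6356, -0.127, 0.0289]
tool_rot: [0.644, 0.765, -0.001, -0.0]
ft_force: [0.6, -0.5, 0.2]
grip_width: 0.0403
```

```bash
python3 -c "
from h import *
polar()"
```

```text
clock 17.10 r 38.7 phi 4.168 xh -0.1656 Frad -0.48 Ftan 0.31 Fx -0.64 w 0.0403 [ 0.6356 -0.127   0.0289]
```

Call:
arm_command --pt "-0.3 0.3 -2" --pt "-0.3 0.3 -5" --pt "-0.3 0.3 -9" --pt "-0.3 0.3 -13" --pt "3 0 -17" --turn '[0, 0, 0, 0, 0]' --hand '[0.5, 0.5, 0.5, 0.4, 0.2]'

```text
clock: 17.52
eef_pos: [0.633, -0.1077, 0.1934]
tool_rot: [0.646, 0.763, -0.001, 0.002]
ft_force: [1.1, 0.7, 1.3]
grip_width: 0.062
```

Call:
arm_command --pt "0 0 0" --pt "0 0 0" --pt "0 0 0" --turn '[0, 0, 0]' --hand '[0.2, 0.2, 0.2]'

```text
clock: 17.77
eef_pos: [0.6318, -0.1036, 0.1903]
tool_rot: [0.644, 0.765, -0.001, -0.001]
ft_force: [-0.5, 0.5, -1.1]
grip_width: 0.0684
```

```bash
python3 - <<'E'
from h import *
i=camera_info("wrist");polar()
p,d=camera("wrist");T=np.array(i["world_to_cam"]);K=i["mtx"]
cv2.imwrite("pics/w7.png",cv2.resize(p[:,:,::-1],(768,576)))
rr,cc=np.mgrid[0:384,0:512];x=(cc-K[0][2])/K[0][0];y=(rr-K[1][2])/K[1][1];a=np.hypot(x,y)
s=np.tan(np.clip(a,0,1.4))/np.maximum(a,1e-9);P=np.stack([x*s*d,y*s*d,d],-1);P=(P-T[:3,3])@T[:3,:3]
S=P[...,:2]@v-.624;U=P[...,:2]@u+.067
hsv=cv2.cvtColor(p,cv2.COLOR_RGB2HSV)
q=(cv2.inRange(hsv,(12,50,80),(30,255,255))>0)&(d>0)&(np.abs(P[...,2]-.099)<.006)&(np.abs(S)<.06)&(np.abs(U)<.12)
print("stone n",q.sum(),"z",np.median(P[q][:,2]),cv2.minAreaRect(np.c_[S[q],U[q]].astype(np.float32)*1000), "Umin",np.percentile(U[q],1))
r=(hsv[...,1]>150)&((hsv[...,0]<8)|(hsv[...,0]>172))&(np.abs(P[...,2]-.091)<.005)&(np.abs(S)<.04)&(U<-.05)
print("red top U",np.percentile(U[r],[2,50,98]).round(4),r.sum())
E
python3 jaw.py
```

```text
clock 17.77 r 129.9 phi 1.724 xh -0.1419 Frad -1.01 Ftan 0.57 Fx 0.63 w 0.0684 [ 0.6318 -0.1036  0.1903]
stone n 6690 z 0.09835797943517614 ((0.48358917236328125, -28.46350860595703), (78.04017639160156, 49.77482986450195), 89.50418090820312) Umin -0.06660197060414665
red top U [-0.0805 -0.075  -0.0683] 1202
clock 17.82 r 128.8 phi 1.729 xh -0.1420 Frad 0.01 Ftan 0.88 Fx 0.08 w 0.0685 [ 0.6314 -0.1038  0.1892]
top jaw xh -0.07092636241098058
```

View pics/w7.png

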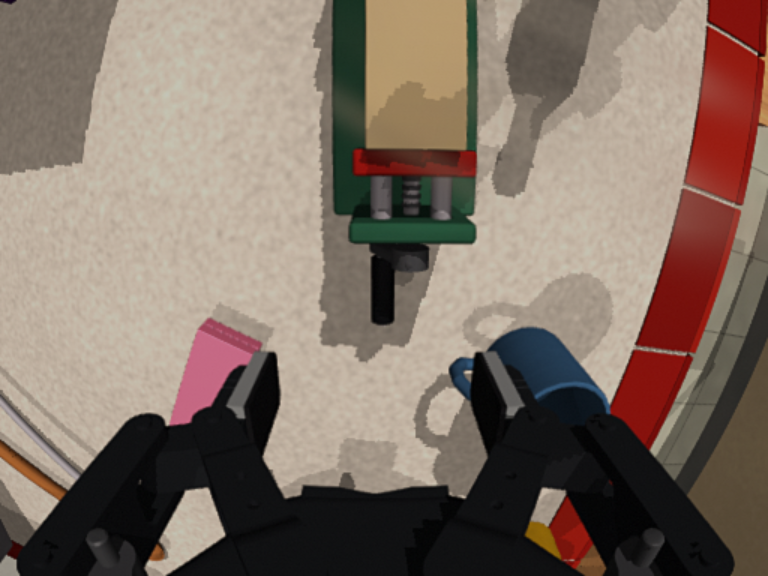

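```bash
python3 -c "
from h import *
print(job_done())"
```

```text
the job is handed in; nothing more can be done
None
```

The stone is mounted and nipped in the holder. I handed the job in at about 18 s on the robot's clock. I judged the grip at about 28 N from the force at the crank; nothing reads the nip directly.

- **Opening:** I gripped the crank and wound it anticlockwise by about 5.3 rad. The jaw moved about 22 mm, to an estimated opening of 30 mm. The gap between the jaws was then about 163 mm.
- **Placing:** I set the beige stone on the bed and let go. The wrist camera showed it square to the holder, about 0.3 mm off sideways and at the right height.
- **Nipping:** I wound the crank back about 4 rad, through the slack, in small steps while watching the force on the grip. It rose from about 7.7 N while running free to 11.3–11.7 N. I then let go and lifted clear.

**Last checks:** The red jaw was against the stone, which lay flat and about 2.5 mm short of the bed point lengthwise. The gripper was well clear, and the mug and pink block looked undisturbed. I did not re-check the pot, ladle, spoon or bottle, but the arm never worked close to them.

**What disagreed:**
- Force readings varied by about 0.7 N, which is about 5 N of nip, so the nip is probably 20–35 N.
- By crank angle, the nip started about 1 mm later than the camera-measured gap suggested, which is within camera error.
- After I let go, the top camera put the jaw about 4 mm further in than the wrist camera did. I trusted the wrist camera, because its reading fits the jaw touching the stone's end.

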